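Tip the corkscrews into the flap cell of the opener drawer

ROBOT

A 6-joint arm with a two-finger parallel gripper is mounted at the origin on the work surface. World frame = base frame: x ahead of the robot, y to its left, z up, the work surface at z = 0. Lengths are in m, angles in rad, forces in N, time in s.
With the tool pointing down it reaches from about 0.3 to 0.875 m from the base axis. Payload 6.4 kg.
Tool frame: the origin (TCP) lies between the finger pads; the fingertips stand 22 mm ahead of it and the grasp point (between the pads) lies 3 mm ahead of it; z points along the fingers, y is the line along which they close (so a half turn about z gives the same grasp; the last joint's range is limited). The gripper opens to 85 mm and grips with 20 to 120 N. Pads are 22 mm wide; open, the fingers measure 114 mm over their backs; the gripper's body (76 mm by 85 mm) begins 54 mm behind the grasp point. The pads swing forward as they close: fully open they stand 13 mm farther back than shut.
Start: joints at [-1.44, 0.181, 1.607, -0, 1.354, -0.206], TCP at [0.19, -0.543, 0.253] pointing down, gripper open.
Joint ranges: [-2.99, 2.99], [-0.89, 2.07], [0.3, 2.58], [-1.14, 4.28], [0, 2.63], [-3.12, 3.12]. Speed limits (rad/s): [2.57, 2.57, 3.01, 3.14, 3.14, 3.14].

INTERFACE

Orientations are given as a unit quaternion [w, x, y, z].
In Python, from bench import ctrl, imaging, workorder gives the robot as it stands.
- The arm moves only by the shell command python3 -m pendant 'ROWS' [OPENING]. ROWS is JSON, a list of rows, each a list of 4 numbers: the shift along the tool's x, y, z in cm, then the turn about the tool's z in degrees. In form: [[dx, dy, dz, roll], ...]. A call has 1 to 12 rows; each row is the pose to reach, as a shift and turn from the pose commanded when the call began, along the tool's axes at that moment; what a row does not reach only later rows make up. A row lasts 1/12 s, in which the tool goes at most 41.7 mm and 7.16 degrees, less where a joint would pass 70% of its speed; a pose out of reach is approached as far as the arm can. A call with a gripper value outside its range is refused whole. OPENING is the opening, from 0 (shut) to 1 (fully open), set as the call begins (- or left out, the last holds). The fingers move at their own pace and stop on an object; the grip force is fixed at half the most. Time passes only in rows, so rows that repeat a pose let the fingers close. It gives the time, the measured TCP pose, the force, the opening and the grip force at its end, in the units of the state.
- ctrl.get_obs(): the state, without advancing time (a new reading comes with each control period).
- imaging.camera(name): name is "side" or "top"; returns the picture (384x512x3 uint8, red, green, blue); there is no depth.
- imaging.camera_info(name): a dict with "K" (3x3 intrinsics, pixels), "T" (4x4, takes a point from camera to world coordinates). Camera axes: x right, y up, looking along -z (the intrinsics and any distortion apply to the point x, -y, -z); pixel columns grow to the right and rows downward; lengths in m; the calibration is good to about 2 mm. A picture is of the moment at which its call begins. camera_info takes no time and is no camera call.
- workorder.hand_in(): hands the job in; it is judged then, once.
The state is a dict: "time_s": time; "q": joint angles; "dq": joint speeds; "joint_efforts": joint torques, N m; "eef_pos": TCP position; "eef_rot": TCP orientation; "wrist_force": force on the tool from outside, world axes, zero at the start; "torque": the same for the moment, N m; "opening": opening from 0.0 (shut) to 1.0 (fully open); "grasp_force": force on a finger pad.
Only numpy, scipy, OpenCV 4.12 (cv2) and the standard library are available. Lean on these libraries where they do the work, as an engineer would, in place of code of your own. Each camera call takes 0.05 s, during which the arm holds its last target. There are 200 camera calls.

TASK

Lift the drawer's hinged plywood flap so that it stands up, then pick the little tray up by its handle and tip it, with its open front edge low over that cell, so that the three corkscrews lying in it all slide off into the cell; do not touch the corkscrews with the fingers. Set the empty tray back down flat on its cork mat, then close the flap fully over the corkscrews. Leave all the other openers and the crock where they are.

Things in the scene. Friction and masses are not known exactly. Their poses are not given: they have to be found in the camera images.
- drawer: Shallow fixed wooden drawer on the table, 370 (x) x 300 (y) x 85 mm high, walls and floor 8 mm. Origin: centre of underside; x roughly away from the robot, y left, z up. 8 mm plywood dividers of full height across at x -75 and +80 mm and lengthwise at y +34 mm make six cells; the middle right one is empty and has the flap. Far end: green board 110 mm high at x 185 to 199 mm, its pull to x 221.
- cell (a point): Centre of the inner floor of the flap cell: drawer x +2.5, y -56, z +8 mm; axes as the drawer's. The cell is 147 (x) x 172 (y) mm inside and 77 mm deep from floor to rim.
- flap (a joint): Angle of the plywood flap (rad): 0 = closed, lying on the rim; grows as its near (-x) edge swings up and away from the robot; 1.57 = upright; stops at 1.75. It starts at 0 to 0.4. A stiff hinge (about 0.15 N m of friction) keeps it at any angle where it is left.
- flap_hinge (a point): Middle of the flap's hinge axis, which runs along the drawer's y: drawer x +80, y -56, z +90 mm; axes as the drawer's. The flap panel is 7 mm thick (centred on the axis), 178 mm wide along y, and reaches 157 mm from the hinge axis to its free edge.
- flap_knob (a point): Centre of the flap's brass knob, a bar 30 mm long (along the hinge), 20 mm in diameter, on a 12 mm stem: 138 mm from the hinge axis along the panel, mid-width, 36 mm off the panel's mid-plane, on top when closed (on the far side when the flap stands up). Pinched by its two ends from above, it turns between the fingers as the flap swings. Its axes turn with the flap.
- mat: Cork mat, fixed, 200 (x) x 180 (y) x 4 mm, left or right of the drawer. Origin: centre of its underside.
- tray: Light wood tray, about 250 g, standing on the mat: pan 135 (x) x 120 (y) mm, floor 6 mm thick, side walls to 36 mm and a back wall (-x end) to 50 mm above its underside; the front (+x) edge is open with no lip. Origin: centre of the pan's underside; x points to the open front, z up.
- tray_lip (a point): Middle of the tray's open front edge, on top of its floor: tray x = +67.5, y = 0, z = +6 mm; axes as the tray's. The corkscrews begin to slide when the tray is tipped by about 26 to 35 degrees.
- tray_handle (a point): Middle of the tray's dark wood handle bar, at tray x = -110, y = 0, z = +46 mm; axes as the tray's. The bar is 85 mm long (along x, tray x -152 to -67), 16 mm wide (y) and 30 mm high (z), with free space below it.
- screw_steel: Folded steel corkscrew, 70 x 20 x 16 mm block with black sides, about 90 g, lying in the tray with its length along the tray. Origin: its centre; x along its length.
- screw_wood: Closed barrel corkscrew of reddish wood with two steel bands, 66 x 26 x 26 mm, about 70 g, lying in the tray with its length along the tray. Origin: its centre; x along its length.
- screw_brass: Folded brass corkscrew with a red button, 68 x 24 x 20 mm, about 110 g, lying in the tray with its length along the tray. Origin: its centre; x along its length.
- can_opener: Bronze can opener, 145 mm long, in the near right cell of the drawer; leave it. Origin: middle of its underside.
- stag_corkscrew: Corkscrew with a pale stag handle, 95 mm across, in the open cell to the left of the flap cell; leave it. Origin: under its middle.
- blue_stopper: Blue glass bottle stopper, 90 mm long, in the far right cell; leave it. Origin: under its middle.
- cap_lifter: Dark pitted steel crown cap lifter, 91 mm long, in the near left cell; leave it. Origin: under its middle.
- crock: White stoneware crock with a blue band, 110 mm in diameter and 140 mm high, spoons sticking up to 235 mm, on the side of the drawer where the mat is not; leave it. Origin: centre of its underside.
Mind the look-alikes: they are no part of the job. Of the things like the screw_wood, leave any that is black; of the rest the larger one is meant.

How it is judged:
By the outcome, as a careful person would: the job done as asked, in the order asked, and still so for the second after the job is handed in, with the robot touching nothing.
It also fails if it takes over 72 s, if anything falls off the work surface, if the arm or the gripper's body presses on something with over 40 N, if the wrist force passes 120 N, or if a joint passes its speed limit or range.

## Working session

There is one attempt and no reset: what is moved stays moved. The work goes in short steps, Python scripts to look and compute and a shell command to move; the robot and the scene stay as the last step left them, time stands still between calls to the robot, and variables do not carry over. Pictures are saved under pics/ and viewed, at most 10 in all, crops included, and the job is handed in when it is done.

```bash
ls; mkdir -p pics; python3 - <<'E'
from bench import ctrl, imaging
import cv2, numpy as np
for n in ("top","side"):
    im=imaging.camera(n); cv2.imwrite(f"pics/{n}0.png",im[:,:,::-1])
    i=imaging.camera_info(n); print({k:(np.round(v,4).tolist() if not isinstance(v,str) else v) for k,v in i.items()})
o=ctrl.get_obs(); print(o)
E
```

```text
pics
{'K': [[417.9291, 0.0, 249.3484], [0.0, 417.9291, 184.1194], [0.0, 0.0, 1.0]], 'T': [[-0.0028, 0.9915, -0.1299, 0.4339], [-0.9996, 0.001, 0.0291, -0.0423], [0.029, 0.13, 0.9911, 1.2862], [0.0, 0.0, 0.0, 1.0]]}
{'K': [[491.8114, 0.0, 256.7925], [0.0, 491.8114, 183.4737], [0.0, 0.0, 1.0]], 'T': [[0.8409, 0.3761, -0.3892, -0.0343], [-0.5412, 0.5814, -0.6075, -1.0006], [-0.0022, 0.7215, 0.6924, 1.1697], [0.0, 0.0, 0.0, 1.0]]}
{'time_s': 0.1, 'q': array([-1.44032755e+00,  1.81487122e-01,  1.60791255e+00, -1.54362680e-05,
        1.35377371e+00, -2.06331231e-01]), 'dq': array([ 0.00106647, -0.0023634 , -0.0026348 ,  0.00067381, -0.00209636,
       -0.00017609]), 'joint_efforts': array([ 8.33342456e-04, -4.45877194e+01, -3.52238274e+01, -1.69281852e-04,
        4.24545491e-03,  2.05217901e-05]), 'eef_pos': array([ 0.1899537 , -0.54223161,  0.25246055]), 'eef_rot': array([-7.90082930e-04,  9.85853609e-01,  1.67606794e-01,  2.24419990e-05]), 'wrist_force': array([-0.1978003 , -0.05183945,  0.89433552]), 'torque': array([ 0.03617569,  0.01182334, -0.02086303]), 'grasp_force': 0.0, 'opening': 0.9971321629528935}
```

View pics/top0.png

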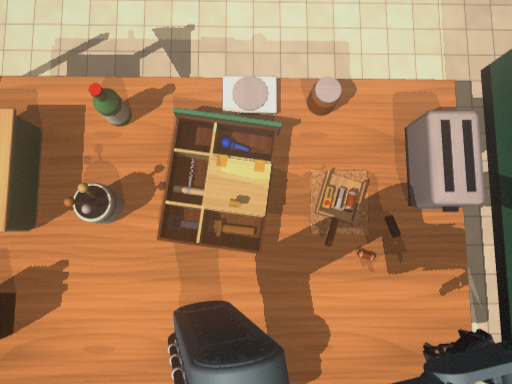

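View pics/side0.png

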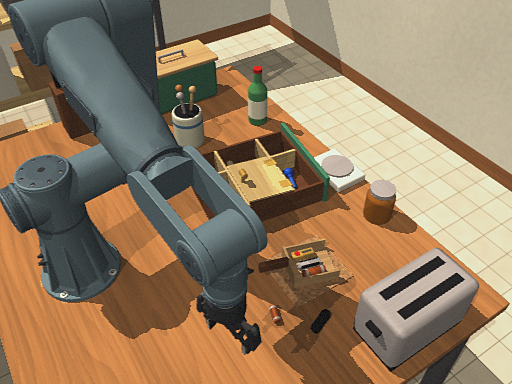

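The top view shows the drawer at about (220,180) with its flap nearly closed and the knob at about (238,200). The tray sits on the mat at (343,195), with its handle pointing to (331,232). The look-alike barrels lie loose at (367,255) and (392,226). I'll enlarge this region to measure it.

```bash
python3 - <<'E'
import cv2
a=cv2.imread("pics/top0.png")[100:270,150:410]
cv2.imwrite("pics/crop0.png",cv2.resize(a,None,fx=3,fy=3,interpolation=cv2.INTER_CUBIC))
b=cv2.imread("pics/side0.png")[120:310,200:400]
cv2.imwrite("pics/crop1.png",cv2.resize(b,None,fx=3,fy=3,interpolation=cv2.INTER_CUBIC))
E
```

```text
(no output)
```

View pics/crop0.png

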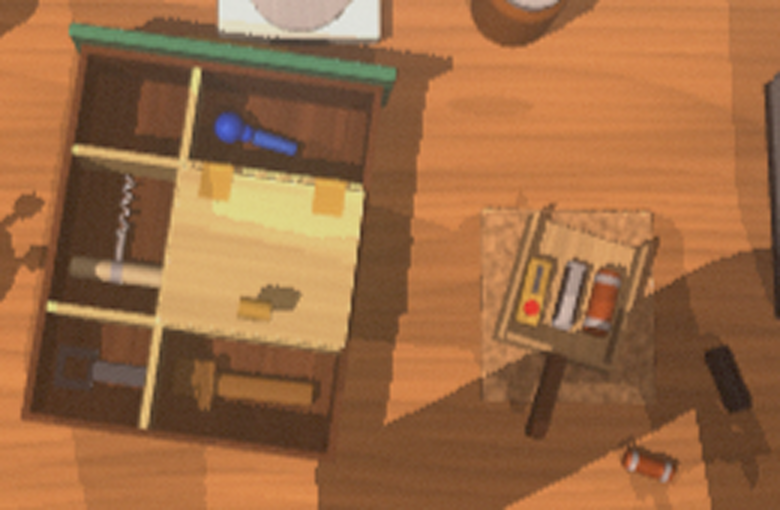

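View pics/crop1.png

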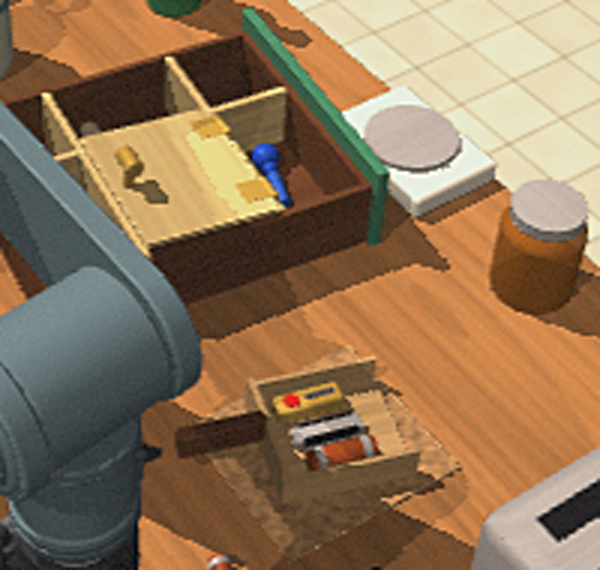

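The crops show the rim corners and divider crossings at crop pixels (23,417), (327,452), (187,163) and (158,322). The knob is at (255,308) in the top crop and (128,162) in the side crop. The handle runs (537,435) to (553,355), and all three screws lie along the tray. Next I'll cast rays.

```bash
cat > h.py <<'E'
import numpy as np, cv2
from bench import ctrl, imaging
def ray(n,uv):
    i=imaging.camera_info(n);K,T=np.array(i["K"]),np.array(i["T"])
    d=np.linalg.inv(K)@[uv[0],uv[1],1]; d=T[:3,:3]@(d*[1,-1,-1]); return T[:3,3],d
def onz(n,uv,z):
    o,d=ray(n,uv); return o+d*(z-o[2])/d[2]
def proj(n,p):
    i=imaging.camera_info(n);K,T=np.array(i["K"]),np.array(i["T"])
    c=(T[:3,:3].T@(np.array(p)-T[:3,3]))*[1,-1,-1]; c=K@c; return c[:2]/c[2]
def tri(a,b):
    (o1,d1),(o2,d2)=ray("top",a),ray("side",b)
    s=np.linalg.lstsq(np.c_[d1,-d2],o2-o1,rcond=None)[0]
    p,q=o1+s[0]*d1,o2+s[1]*d2; return (p+q)/2,np.linalg.norm(p-q)
def fit(L,W):
    L,W=np.array(L),np.array(W);l,w=L-L.mean(0),W-W.mean(0)
    a=np.arctan2((l[:,0]*w[:,1]-l[:,1]*w[:,0]).sum(),(l*w).sum());R=np.array([[np.cos(a),-np.sin(a)],[np.sin(a),np.cos(a)]])
    t=W.mean(0)-R@L.mean(0); return a,t,np.abs(W-L@R.T-t).max()
E
python3 - <<'E'
from h import *
c=lambda u,v:((u+.5)/3-.5+150,(v+.5)/3-.5+100)
s=lambda u,v:((u+.5)/3-.5+200,(v+.5)/3-.5+120)
P=[c(23,417),c(327,452),c(187,163),c(158,322)]
W=[onz("top",p,.085)[:2] for p in P]
a,t,e=fit([(-.185,.15),(-.185,-.15),(.08,.034),(-.075,.034)],W)
print("drawer yaw deg",np.degrees(a),t,e)
R=np.array([[np.cos(a),-np.sin(a)],[np.sin(a),np.cos(a)]])
D=lambda p:R.T@(p[:2]-t)
k,e=tri(c(255,308),s(128,162));print("knob",k,e,"drawer",D(k),k[2])
for th in (0,.05,.1,.15,.2,.3): print(th,.08-.138*np.cos(th)+.036*np.sin(th),.09+.138*np.sin(th)+.036*np.cos(th))
h=[onz("top",c(*p),.065) for p in [(537,437),(553,355)]];d=h[1]-h[0]
print("handle",h,"yaw",np.degrees(np.arctan2(d[1],d[0])))
# tray back wall top corners (z .054), side wall fronts (z .040)
print("tray pts",[np.round(onz("top",c(*p),z),4) for p,z in [((497,337),.054),((608,366),.054),((551,208),.04),((656,240),.04)]])
print("mat",[np.round(onz("top",c(*p),.004)[:2],4) for p in [(482,209),(654,210),(482,400),(656,402)]])
print("side-handle end",tri(c(537,437),s(177,440)))
E
```

```text
drawer yaw deg -7.948154522361808 [0.59844033 0.01276106] 0.007051368184671003
knob [ 0.53273782 -0.03497368  0.13825776] 0.0022646146524930213 drawer [-0.05847073 -0.05636133] 0.13825775603901513
0 -0.05800000000000001 0.126
0.05 -0.056028285840760944 0.13285213473357238
0.1 -0.05371657180908177 0.13959716144727122
0.15 -0.05107063598612426 0.1462182210870542
0.2 -0.04809709183346915 0.15269876445200314
0.3 -0.041197708059525405 0.16517390212778668
handle [array([ 0.41462911, -0.30850825,  0.065     ]), array([ 0.49394507, -0.32644372,  0.065     ])] yaw -12.741822426005042
tray pts [array([ 0.5123, -0.2739,  0.054 ]), array([ 0.4836, -0.3833,  0.054 ]), array([ 0.6439, -0.3346,  0.04  ]), array([ 0.6113, -0.4406,  0.04  ])]
mat [array([ 0.6487, -0.2707]), array([ 0.648 , -0.4513]), array([ 0.4512, -0.2664]), array([ 0.4488, -0.4454])]
side-handle end (array([ 0.41431297, -0.30931821,  0.06069105]), np.float64(0.0005576466899760975))
```

```bash
python3 - <<'E'
from h import *
im=cv2.imread("pics/top0.png")
a=np.radians(-7.95);R=np.array([[np.cos(a),-np.sin(a)],[np.sin(a),np.cos(a)]]);t=np.array([.5984,.0128])
A=cv2.resize(im[100:260,155:280],None,fx=3.2,fy=3.2,interpolation=cv2.INTER_CUBIC)
for p in [(-.185,.15,.085),(-.185,-.15,.085),(.185,-.15,.085),(.08,.034,.085),(-.075,.034,.085),(-.077,.033,.09),(-.077,-.145,.09),(.08,-.145,.09),(.185,.15,.11),(.199,-.15,.11),(.08,.15,.085),(-.075,.15,.085)]:
    w=np.r_[R@p[:2]+t,p[2]];u=(proj("top",w)-[155,100]+.5)*3.2
    cv2.drawMarker(A,tuple(int(x) for x in u),(255,0,255),0,9,1)
B=cv2.resize(im[160:252,305:370],None,fx=6,fy=6,interpolation=cv2.INTER_CUBIC)
C=np.zeros((560,800,3),np.uint8);C[:A.shape[0],:400]=A[:, :400];C[:B.shape[0],405:405+B.shape[1]]=B
cv2.imwrite("pics/comp1.png",C)
E
```

```text
(no output)
```

View pics/comp1.png

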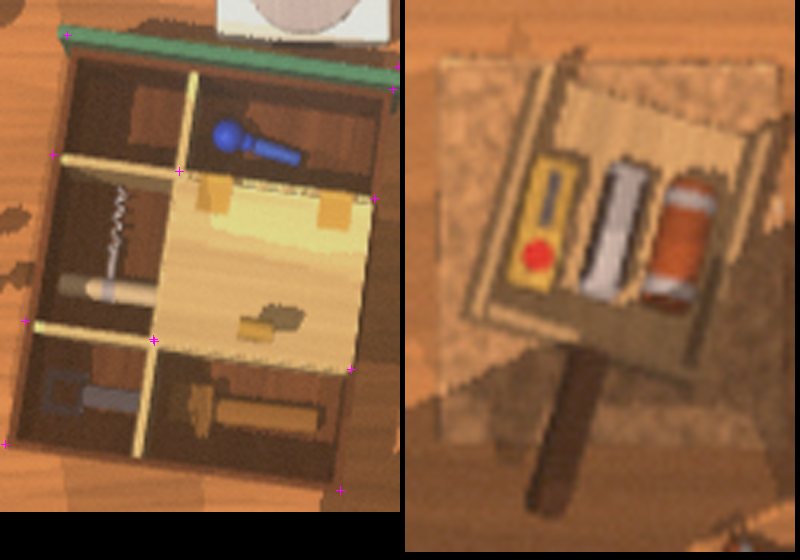

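The drawer overlay fits to within about 2 px. In the 6x tray view, the centreline of the handle's top face runs (549,517) to (589,362), and the tray is turned about -14°.

```bash
python3 - <<'E'
from h import *
c=lambda u,v:((u-405+.5)/6-.5+305,(v+.5)/6-.5+160)
h=[onz("top",c(*p),.065) for p in [(549,517),(589,362)]];d=h[1]-h[0]
y=np.arctan2(d[1],d[0]);print(h,np.linalg.norm(d),"yaw",np.degrees(y))
b=[onz("top",c(*p),z) for p,z in [((466,318),.054),((690,385),.054)]];d=b[0]-b[1];print(b,np.linalg.norm(d),np.degrees(np.arctan2(-d[0],d[1])))
d=onz("top",c(560,155),.03)-onz("top",c(525,290),.03);print(np.degrees(np.arctan2(d[1],d[0])))
m=(b[0]+b[1])/2; print("back mid",m)
E
```

```text
[array([ 0.41343088, -0.30823135,  0.065     ]), array([ 0.48833007, -0.32996884,  0.065     ])] 0.07798978725962527 yaw -16.183960100303956
[array([ 0.51057528, -0.27209236,  0.054     ]), array([ 0.47743159, -0.3823592 ,  0.054     ])] 0.11514026346789923 -16.72957716619839
-16.00502472110165
back mid [ 0.49400343 -0.32722578  0.054     ]
```

```bash
cat >> h.py <<'E'
from scipy.spatial.transform import Rotation as Ro
def go(x,y,z,yaw=None,p=None,q=None):
    o=ctrl.get_obs();p=o["eef_pos"] if p is None else p;r=Ro.from_quat(np.roll(o["eef_rot"],-1)).as_matrix()
    d=r.T@(np.array([x,y,z])-p)*100; cur=np.degrees(np.arctan2(r[1,0],r[0,0]))
    roll=0 if yaw is None else (cur-yaw+90)%180-90
    print(np.round(d,2),"roll %.1f"%roll,"yaw now %.1f"%cur,"t %.1f"%o["time_s"])
E
python3 -c "
from h import *
go(.533,-.035,.22,-7.95)"
```

```text
[ 49.14 -36.53   3.32] roll 27.2 yaw now 19.3 t 0.1
```

```bash
python3 -m pendant '[[2,-1.5,0,1],[4,-3,0,3],[7,-5,0,5],[10,-7.4,0,7],[13,-9.7,0,9],[16,-12,0,11],[19,-14,0,13],[22,-16.4,0,15],[25,-18.6,0,17],[28,-21,0,19],[30,-22.3,0,20],[31,-23,0,20]]' 0.8; python3 -c "
from h import *
go(.533,-.035,.22,-7.95)"
```

```text
time_s: 1.1
eef_pos: [0.4077, -0.2203, 0.253]
eef_rot: [-0.001, 1.0, -0.005, 0.0]
wrist_force: [-0.4, -0.2, 0.3]
opening: 0.801
grasp_force: 0.0
[ 12.33 -18.65   3.32] roll 7.4 yaw now -0.6 t 1.1
```

```bash
python3 -m pendant '[[1,-1.5,0,1],[3,-4.5,0,3],[5,-7.5,0.5,5],[7,-10.5,1,7],[9,-13.5,2,7.4],[11,-16.6,3,7.4],[12.3,-18.6,3.3,7.4],[12.3,-18.6,3.3,7.4],[12.3,-18.6,3.3,7.4]]'; python3 - <<'E'
from h import *
go(.533,-.035,.14,-7.95)
A,B=imaging.camera("top"),imaging.camera("side")
C=np.zeros((560,800,3),np.uint8)
C[:480,:400]=cv2.resize(A[100:260,155:288,::-1],(400,480));C[:480,400:]=cv2.resize(B[130:290,190:323,::-1],(400,480))
cv2.imwrite("pics/c2.png",C)
E
```

```text
time_s: 1.85
eef_pos: [0.5317, -0.0374, 0.2194]
eef_rot: [-0.0, 0.998, -0.069, -0.001]
wrist_force: [-0.0, -1.1, 0.2]
opening: 0.8
grasp_force: 0.0
[ 0.11 -0.25  7.94] roll 0.0 yaw now -7.9 t 1.9
```

View pics/c2.png

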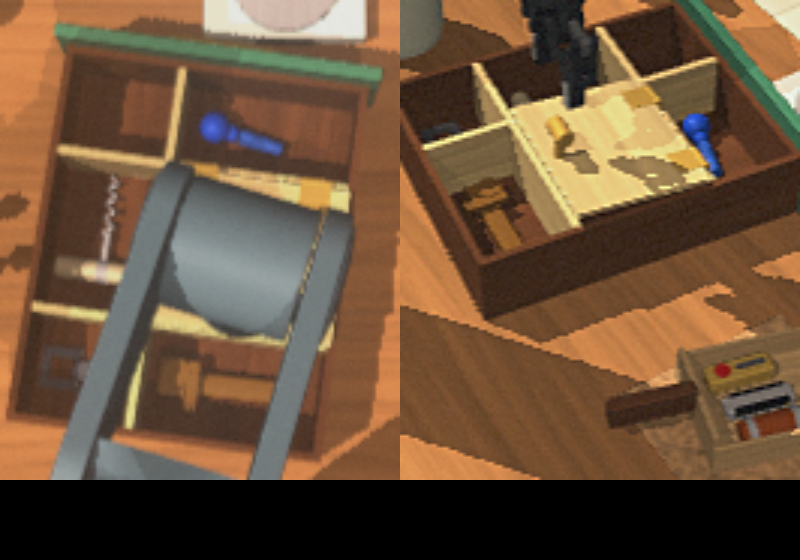

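The gripper hangs above the knob, and the side view shows the flap nearly closed with the knob at about (560,132). Descending to pinch it.

```bash
python3 -m pendant '[[0.1,-0.2,2,0],[0.1,-0.2,4.5,0],[0.1,-0.2,6.5,0],[0.1,-0.2,7.6,0],[0.1,-0.2,8,0],[0.1,-0.2,8,0],[0.1,-0.2,8,0]]'; python3 -m pendant '[[0,0,0,0],[0,0,0,0],[0,0,0,0],[0,0,0,0],[0,0,0,0],[0,0,0,0],[0,0,0,0],[0,0,0,0]]' 0.1; python3 - <<'E'
from h import *
h=np.array([.080,.09]);th0=.075
k=lambda t:np.array([-.138*np.cos(t)+.036*np.sin(t),.138*np.sin(t)+.036*np.cos(t)])
for t in np.arange(th0,1.75,.125): print("%.2f"%t,np.round((k(t)-k(th0))*100,2))
E
```

```text
time_s: 2.53
eef_pos: [0.5337, -0.0376, 0.1413]
eef_rot: [0.0, 0.997, -0.071, 0.001]
wrist_force: [0.9, 0.3, 0.1]
opening: 0.802
grasp_force: 0.0
time_s: 3.2
eef_pos: [0.5337, -0.035, 0.1409]
eef_rot: [-0.001, 0.998, -0.071, 0.001]
wrist_force: [0.3, 7.5, 1.8]
opening: 0.339
grasp_force: 62.8
0.07 [0. 0.]
0.20 [0.68 1.65]
0.33 [1.56 3.19]
0.45 [2.63 4.62]
0.57 [3.87 5.9 ]
0.70 [5.26 7.02]
0.82 [6.77 7.96]
0.95 [8.39 8.7 ]
1.07 [10.09  9.23]
1.20 [11.85  9.54]
1.32 [13.63  9.64]
1.45 [15.4   9.51]
1.57 [17.15  9.16]
1.70 [18.84  8.6 ]
```

The knob is gripped (opening 0.339, about 29 mm). Swinging the flap up along the arc.

```bash
python3 -m pendant '[[0.3,0,-0.8,0],[0.7,0,-1.65,0],[1.1,0,-2.4,0],[1.56,0,-3.2,0],[2.1,0,-3.9,0],[2.63,0,-4.6,0],[3.25,0,-5.3,0],[3.87,0,-5.9,0],[4.55,0,-6.5,0],[5.26,0,-7,0],[6,0,-7.5,0],[6.77,0,-8,0]]'; python3 -m pendant '[[0.8,0,-0.4,0],[1.6,0,-0.75,0],[2.5,0,-1.05,0],[3.3,0,-1.3,0],[4.2,0,-1.45,0],[5.1,0,-1.6,0],[6,0,-1.65,0],[6.9,0,-1.7,0],[7.8,0,-1.65,0],[8.6,0,-1.55,0],[9.5,0,-1.4,0],[10.4,0,-1.2,0]]';python3 -m pendant '[[0.25,0,0.1,0],[0.5,0,0.2,0],[0.5,0,0.2,0],[0.5,0,0.2,0]]'
```

```text
time_s: 4.2
eef_pos: [0.5986, -0.0439, 0.2187]
eef_rot: [-0.002, 0.998, -0.07, -0.003]
wrist_force: [-0.7, 6.5, -8.0]
opening: 0.34
grasp_force: 59.7
time_s: 5.2
eef_pos: [0.7028, -0.0583, 0.2325]
eef_rot: [-0.002, 0.998, -0.07, -0.001]
wrist_force: [-2.5, 7.8, 1.7]
opening: 0.335
grasp_force: 59.2
time_s: 5.53
eef_pos: [0.7083, -0.0591, 0.2309]
eef_rot: [-0.002, 0.998, -0.07, -0.0]
wrist_force: [0.6, 8.5, 3.1]
opening: 0.337
grasp_force: 59.3
```

```bash
python3 -m pendant '[[0,0,0,0],[0,0,0,0],[0,0,0,0],[0,0,0,0],[0,0,0,0],[0,0,-2,0],[0,0,-4,0],[0,0,-6,0],[0,0,-8,0],[0,0,-8.5,0],[0,0,-8.5,0]]' 0.9; python3 - <<'E'
from h import *
go(.4633,-.3227,.2,-16.2)
A,B=imaging.camera("top"),imaging.camera("side")
cv2.imwrite("pics/s3.png",B[:,:,::-1]);cv2.imwrite("pics/t3.png",A[:,:,::-1])
E
```

```text
time_s: 6.45
eef_pos: [0.709, -0.0622, 0.3178]
eef_rot: [0.0, 0.997, -0.071, 0.002]
wrist_force: [0.1, -0.8, 0.6]
opening: 0.898
grasp_force: 0.0
[-20.7   29.25  11.7 ] roll 8.1 yaw now -8.1 t 6.5
```

View pics/s3.png

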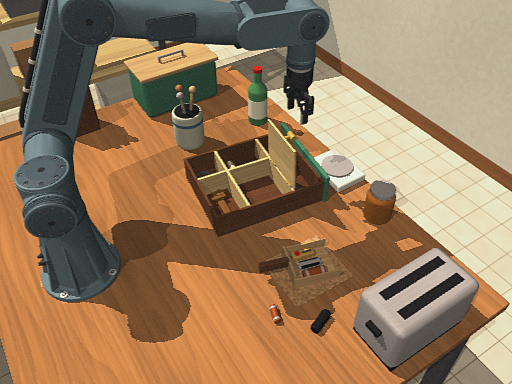

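The flap stands upright at (283,155), and the tray still lies untouched at (305,262). Moving above the handle.

```bash
python3 -m pendant '[[-1,1.5,0,1],[-3,4.5,0,2],[-5,7.5,0,3],[-7,10,0,4],[-9,12.7,0,5],[-11,15.5,0.5,6],[-13,18.4,1.5,7],[-15,21.2,3,8.1],[-17,24,5,8.1],[-19,26.8,7,8.1],[-20.7,29.2,9,8.1],[-20.7,29.2,11.7,8.1]]'; python3 -m pendant '[[0,0,0,0],[0,0,0,0],[0,0,0,0]]'; python3 -c "
from h import *
go(.4633,-.3227,.053,-16.2)"
```

```text
time_s: 7.55
eef_pos: [0.4585, -0.3251, 0.1969]
eef_rot: [0.001, 0.99, -0.143, -0.001]
wrist_force: [0.5, -0.7, -0.1]
opening: 0.899
grasp_force: 0.0
time_s: 7.8
eef_pos: [0.4625, -0.3212, 0.1986]
eef_rot: [-0.0, 0.99, -0.141, -0.0]
wrist_force: [0.1, -0.0, 1.6]
opening: 0.9
grasp_force: 0.0
[ 0.12  0.13 14.56] roll 0.0 yaw now -16.2 t 7.8
```

```bash
python3 -m pendant '[[0.1,0.1,2,0],[0.1,0.1,5,0],[0.1,0.1,8,0],[0.1,0.1,11,0],[0.1,0.1,13.5,0],[0.1,0.1,14.5,0],[0.1,0.1,14.5,0],[0.1,0.1,14.5,0]]'; python3 -m pendant '[[0,0,0,0],[0,0,0,0],[0,0,0,0],[0,0,0,0],[0,0,0,0],[0,0,0,0],[0,0,0,0],[0,0,0,0],[0,0,0,0],[0,0,0,0]]' 0; python3 - <<'E'
from h import *
cv2.imwrite("pics/top_g.png",imaging.camera("top")[:,:,::-1]);cv2.imwrite("pics/side_g.png",imaging.camera("side")[:,:,::-1])
print(ctrl.get_obs()["torque"])
E
```

```text
time_s: 8.47
eef_pos: [0.4639, -0.3232, 0.0546]
eef_rot: [0.0, 0.99, -0.14, 0.001]
wrist_force: [0.8, -1.1, 1.0]
opening: 0.898
grasp_force: 0.0
time_s: 9.3
eef_pos: [0.463, -0.3236, 0.0542]
eef_rot: [0.001, 0.99, -0.141, 0.0]
wrist_force: [-1.3, 0.3, 6.0]
opening: 0.178
grasp_force: 59.3
[-0.07089125  0.27775019 -0.01909735]
```

Handle gripped (about 16 mm). Lifting slightly to see whether it droops.

```bash
python3 -m pendant '[[0,0,-0.2,0],[0,0,-0.5,0],[0,0,-1,0],[0,0,-1.5,0],[0,0,-2,0],[0,0,-2.5,0],[0,0,-3,0],[0,0,-3.5,0],[0,0,-4,0],[0,0,-4,0],[0,0,-4,0]]'; python3 - <<'E'
from h import *
A,B=imaging.camera("top"),imaging.camera("side")
o=ctrl.get_obs();print(o["torque"],o["wrist_force"])
C=np.zeros((450,800,3),np.uint8)
C[:,:400]=cv2.resize(A[150:258,300:396,::-1],(400,450),interpolation=2);C[:,400:]=cv2.resize(B[205:313,240:336,::-1],(400,450),interpolation=2)
cv2.imwrite("pics/c4.png",C)
E
```

```text
time_s: 10.32
eef_pos: [0.4629, -0.3231, 0.0938]
eef_rot: [0.0, 0.99, -0.141, 0.0]
wrist_force: [-0.1, 0.4, -6.6]
opening: 0.176
grasp_force: 58.6
[ 0.07988308  0.43201511 -0.0371198 ] [-0.64744684 -0.26084883 -5.73163417]
```

View pics/c4.png

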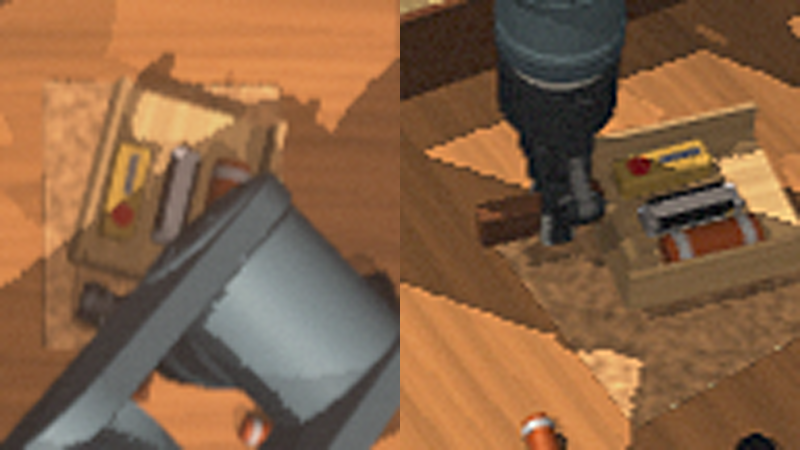

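The tray is lifted and stays level in the grip, with the screws unmoved, so I have to tip it against something. I'll turn it to point at the drawer's right wall and pre-tilt it by pressing its front against that fixed wall. Then I'll finish the tilt inside the cell.

```bash
python3 -m pendant '[[0.4,-0.1,0,-2],[1,-0.3,0,-5],[1.8,-0.5,0,-9],[2.7,-0.8,0,-13],[3.6,-1.1,0,-17.5],[4.5,-1.4,0,-22],[5.4,-1.7,0,-26.5],[6.3,-2,0,-31],[7.2,-2.2,0,-35.5],[8,-2.5,0,-40],[8.5,-2.7,0,-43],[8.7,-2.7,0,-45]]'; python3 -m pendant '[[0,0,0,-2],[0,0,0,-5],[0,0,0,-9],[0,0,0,-13.5],[0,0,0,-18],[0,0,0,-23],[0,0,0,-28],[0,0,0,-33],[0,0,0,-38],[0,0,0,-43],[0,0,0,-48],[0,0,0,-51.5]]';python3 -m pendant '[[0,0,0,-1.5],[0,0,0,-1.7],[0,0,0,-1.7]]';python3 -c "
from h import *
go(.554,-.321,.085,82.05)"
```

```text
time_s: 11.42
eef_pos: [0.5544, -0.3209, 0.0927]
eef_rot: [-0.0, 0.968, 0.25, -0.0]
wrist_force: [0.9, -0.0, -4.9]
opening: 0.181
grasp_force: 58.6
time_s: 12.42
eef_pos: [0.5537, -0.3214, 0.0928]
eef_rot: [0.0, 0.763, 0.646, -0.0]
wrist_force: [-0.2, 0.5, -5.3]
opening: 0.179
grasp_force: 58.6
time_s: 12.67
eef_pos: [0.5538, -0.3213, 0.0929]
eef_rot: [0.0, 0.755, 0.656, -0.0]
wrist_force: [0.4, 0.8, -5.9]
opening: 0.178
grasp_force: 58.6
[0.03 0.02 0.79] roll -0.1 yaw now 82.0 t 12.7
```

```bash
python3 -m pendant '[[0.4,0,0.3,0],[0.8,0,0.8,0],[1.2,0,0.8,0],[1.5,0,0.8,0],[1.7,0,0.8,0],[1.8,0,0.8,0],[1.8,0,0.8,0]]';python3 -m pendant '[[0.1,0,0,0],[0.2,0,0,0],[0.3,0,0,0],[0.3,0,0,0]]'
```

```text
time_s: 13.25
eef_pos: [0.5565, -0.3035, 0.0856]
eef_rot: [0.0, 0.755, 0.656, -0.0]
wrist_force: [-0.6, -0.3, -6.6]
opening: 0.18
grasp_force: 58.7
time_s: 13.58
eef_pos: [0.5569, -0.3032, 0.0864]
eef_rot: [0.002, 0.755, 0.656, -0.001]
wrist_force: [-1.8, -9.1, -5.6]
opening: 0.182
grasp_force: 58.8
```

Contact with the wall gives 9 N. Driving the arc about the contact for a 20° tilt.

```bash
python3 -m pendant '[[0.25,0,-0.5,0],[0.3,0,-1,0],[0.35,0,-1.46,0],[0.45,0,-1.95,0],[0.5,0,-2.4,0],[0.6,0,-2.9,0],[0.6,0,-2.9,0]]';python3 - <<'E'
from h import *
o=ctrl.get_obs();print(o["torque"],o["wrist_force"])
cv2.imwrite("pics/s5.png",imaging.camera("side")[:,:,::-1]);cv2.imwrite("pics/t5.png",imaging.camera("top")[:,:,::-1])
a=cv2.imread("pics/s5.png")[170:320,220:370];b=cv2.imread("pics/t5.png")[120:270,250:400]
cv2.imwrite("pics/c5.png",np.hstack([cv2.resize(x,(400,400),interpolation=2) for x in(b,a)]))
E
```

```text
time_s: 14.17
eef_pos: [0.558, -0.2958, 0.1159]
eef_rot: [0.002, 0.755, 0.656, -0.0]
wrist_force: [-0.9, -6.2, -3.3]
opening: 0.181
grasp_force: 58.6
[-1.35681296  0.24490324  0.08605753] [-0.93734459 -6.24179585 -3.34238665]
```

View pics/c5.png

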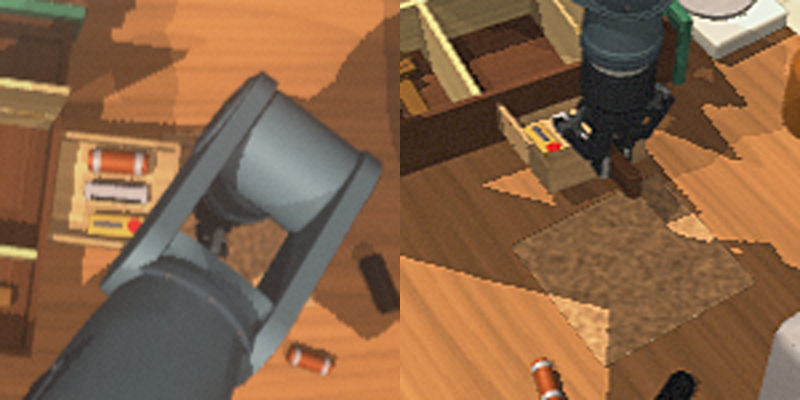

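The tray is tipping against the wall and its screws are in place. The top front corner of the left wall shows at about (500,105) in the crop. I'll compute the tilt from that corner.

```bash
cat >> h.py <<'E'
def plane(uv,off):  # point of side-view pixel on vertical plane through grip, offset along left of tray
    ob=ctrl.get_obs();r=Ro.from_quat(np.roll(ob["eef_rot"],-1)).as_matrix();P=ob["eef_pos"]-[0,0,.003]
    n=-r[:,1];o,d=ray("side",uv);s=((P+n*off-o)@n)/(d@n);q=o+s*d-P
    return q@r[:,0]*1000,q[2]*1000
E
python3 - <<'E'
from h import *
f=lambda u,v:((u-400)/400*150+220,v/400*150+170)
for off in(.06,.057):print(plane(f(498,103),off))
print("tail",plane(f(640,178),.0),plane(f(632,195),.0),plane(f(622,163),0.008))
for t in (0,10,15,20): a=np.radians(t);print(t,[np.round(Ro.from_euler('y',a).apply([x,0,z]),1)[[0,2]] for x,z in((167.5,-10),(-52,15),(-52,-15))])
E
```

```text
(np.float64(154.40368588458765), np.float64(-35.490864326936546))
(np.float64(161.00214055288015), np.float64(-43.184974487712246))
tail (np.float64(-59.849632324846134), np.float64(33.52481319087447)) (np.float64(-48.521684085537025), np.float64(-5.996328386802363)) (np.float64(-36.27619348166864), np.float64(35.735930726613354))
0 [array([167.5, -10. ]), array([-52.,  15.]), array([-52., -15.])]
10 [array([163.2, -38.9]), array([-48.6,  23.8]), array([-53.8,  -5.7])]
15 [array([159.2, -53. ]), array([-46.3,  27.9]), array([-54.1,  -1. ])]
20 [array([154. , -66.7]), array([-43.7,  31.9]), array([-54. ,   3.7])]
```

About 10°, as planned. Continuing to 20°.

```bash
python3 -m pendant '[[0.1,0,-0.5,0],[0.25,0,-1,0],[0.4,0,-1.45,0],[0.6,0,-1.9,0],[0.75,0,-2.35,0],[0.95,0,-2.8,0],[0.95,0,-2.8,0]]';python3 -m pendant '[[-1,0,0,0],[-2,0,-1,0],[-2.5,0,-3,0],[-2.5,0,-5,0],[-2.5,0,-7,0],[-2.5,0,-8,0],[-2.5,0,-8,0]]'; python3 - <<'E'
from h import *
a=np.radians(-7.95);R=np.array([[np.cos(a),-np.sin(a)],[np.sin(a),np.cos(a)]]);t=np.array([.5984,.0128])
o=ctrl.get_obs();print("drawer xy of TCP",R.T@(o["eef_pos"][:2]-t))
A,B=imaging.camera("top"),imaging.camera("side")
def blob(im,red):
    h=cv2.cvtColor(im,cv2.COLOR_RGB2HSV);H,S,V=[h[:,:,i].astype(int) for i in range(3)]
    m=((im[:,:,0]>150)&(im[:,:,1]<60)&(im[:,:,2]<80)) if red else ((H>20)&(H<32)&(S>150)&(V>120))
    n,l,s,c=cv2.connectedComponentsWithStats(m.astype(np.uint8)); return [(s[i][4],np.round(c[i],1)) for i in range(1,n) if s[i][4]>3]
for im in (A,B): print("red",blob(im,1)); print("yel",blob(im,0))
cv2.imwrite("pics/s6.png",B[:,:,::-1]);cv2.imwrite("pics/t6.png",A[:,:,::-1])
E
```

```text
time_s: 14.85
eef_pos: [0.5592, -0.2846, 0.1433]
eef_rot: [0.0, 0.755, 0.656, 0.0]
wrist_force: [-0.1, -2.8, -4.7]
opening: 0.175
grasp_force: 58.8
time_s: 15.43
eef_pos: [0.5564, -0.3113, 0.2256]
eef_rot: [0.002, 0.755, 0.656, 0.001]
wrist_force: [0.1, -1.0, -4.8]
opening: 0.182
grasp_force: 59.2
drawer xy of TCP [ 0.00325719 -0.32683501]
red []
yel [(np.int32(22), array([243.4, 137. ])), (np.int32(23), array([301.8, 204. ]))]
red [(np.int32(6), array([258.5,  66.3]))]
yel [(np.int32(8), array([274.8, 205.2]))]
```

```bash
python3 -m pendant '[[0.7,0,0,0],[2,0,0,0],[4,0,0,0],[6,0,0,0],[8,0,0,0],[10,0,0,0],[12,0,0,0],[14,0,0,0],[16,0,0,0],[17.3,0,0,0],[18,0,0,0],[18,0,0,0]]';python3 -m pendant '[[0,0,0.7,0],[0,0,2,0],[0,0,3.5,0],[0,0,5,0],[0,0,6.5,0],[0,0,7.8,0],[0,0,8.8,0],[0,0,9.2,0],[0,0,9.2,0]]'
```

```text
time_s: 16.53
eef_pos: [0.5802, -0.1295, 0.2217]
eef_rot: [-0.001, 0.754, 0.657, -0.0]
wrist_force: [-0.2, 1.1, -5.3]
opening: 0.178
grasp_force: 59.2
time_s: 17.28
eef_pos: [0.5795, -0.1317, 0.1286]
eef_rot: [-0.001, 0.755, 0.656, -0.001]
wrist_force: [-1.0, -0.8, -5.0]
opening: 0.177
grasp_force: 59.2
```

```bash
python3 -m pendant '[[0.3,0,0,0],[0.7,0,0,0],[1,0,0,0],[1.3,0,0,0],[1.6,0,0,0],[1.6,0,0,0],[1.6,0,0,0]]'; python3 - <<'E'
from h import *
a=np.radians(-7.95);R=np.array([[np.cos(a),-np.sin(a)],[np.sin(a),np.cos(a)]]);t=np.array([.5984,.0128])
o=ctrl.get_obs();print("drawer xy of TCP",R.T@(o["eef_pos"][:2]-t),o["wrist_force"],o["torque"])
E
```

```text
time_s: 17.87
eef_pos: [0.5828, -0.1155, 0.1305]
eef_rot: [0.0, 0.755, 0.656, 0.0]
wrist_force: [1.1, -0.2, -5.2]
opening: 0.176
grasp_force: 59.2
drawer xy of TCP [ 0.00224745 -0.1292124 ] [ 1.06026536 -0.18498528 -5.22370562] [-0.34734094  0.05225376 -0.00087502]
```

```bash
python3 -m pendant '[[0.2,0,0,0],[0.4,0,0,0],[0.5,0,0,0],[0.5,0,0,0]]'; python3 -m pendant '[[0.1,0,0,0],[0.2,0,0,0],[0.3,0,0,0],[0.3,0,0,0]]'
```

```text
time_s: 18.2
eef_pos: [0.5833, -0.1106, 0.1302]
eef_rot: [-0.0, 0.755, 0.656, -0.0]
wrist_force: [0.2, 0.1, -5.4]
opening: 0.179
grasp_force: 59.2
time_s: 18.53
eef_pos: [0.5838, -0.1077, 0.1303]
eef_rot: [-0.0, 0.755, 0.656, 0.0]
wrist_force: [0.4, -0.2, -5.1]
opening: 0.176
grasp_force: 59.2
```

```bash
python3 -m pendant '[[0.2,0,0,0],[0.4,0,0,0],[0.4,0,0,0]]'; python3 -m pendant '[[0.2,0,0,0],[0.4,0,0,0],[0.4,0,0,0]]';  python3 -c "
from h import *
B=imaging.camera('side');cv2.imwrite('pics/s7.png',B[:,:,::-1]);A=imaging.camera('top');cv2.imwrite('pics/t7.png',A[:,:,::-1])"
```

```text
time_s: 18.78
eef_pos: [0.5846, -0.1051, 0.1309]
eef_rot: [0.001, 0.755, 0.656, -0.001]
wrist_force: [-0.8, -5.6, -4.3]
opening: 0.18
grasp_force: 59.4
time_s: 19.03
eef_pos: [0.5856, -0.1028, 0.1319]
eef_rot: [0.003, 0.755, 0.656, -0.001]
wrist_force: [-2.3, -9.6, -1.8]
opening: 0.177
grasp_force: 59.9
```

```bash
python3 -m pendant '[[0.3,0,-0.65,0],[0.6,0,-1.3,0],[0.95,0,-1.95,0],[1.35,0,-2.6,0],[1.75,0,-3.2,0],[2.2,0,-3.75,0],[2.2,0,-3.75,0]]';python3 -m pendant '[[0.45,0,-0.55,0],[0.95,0,-1.1,0],[1.4,0,-1.5,0],[1.4,0,-1.5,0],[1.4,0,-1.5,0],[1.4,0,-1.5,0]]'; python3 -c "
from h import *
B=imaging.camera('side');cv2.imwrite('pics/s8.png',B[:,:,::-1]);A=imaging.camera('top');cv2.imwrite('pics/t8.png',A[:,:,::-1])"
```

```text
time_s: 19.72
eef_pos: [0.5885, -0.0771, 0.1692]
eef_rot: [0.001, 0.754, 0.656, 0.001]
wrist_force: [-0.1, -1.4, -4.7]
opening: 0.172
grasp_force: 60.4
time_s: 20.22
eef_pos: [0.5899, -0.0642, 0.1827]
eef_rot: [-0.0, 0.755, 0.656, 0.0]
wrist_force: [-0.3, 0.3, -4.6]
opening: 0.177
grasp_force: 60.8
```

```bash
python3 -m pendant '[[-0.5,0,0,0],[-1.2,0,0,0],[-2,0,0,0],[-3,0,0,0],[-4,0,0,0],[-5,0,0,0],[-6,0,0,0],[-6.7,0,0,0],[-7,0,0,0],[-7,0,0,0],[-7,0,0,0],[-7,0,0,0]]'; python3 -c "
from h import *
print(ctrl.get_obs()['wrist_force'])
B=imaging.camera('side');cv2.imwrite('pics/s9.png',B[:,:,::-1]);A=imaging.camera('top');cv2.imwrite('pics/t9.png',A[:,:,::-1]);print(ctrl.get_obs()['wrist_force'],ctrl.get_obs()['torque'])"
```

```text
time_s: 21.32
eef_pos: [0.5802, -0.1332, 0.1828]
eef_rot: [-0.0, 0.755, 0.656, 0.0]
wrist_force: [-0.6, -0.6, -2.6]
opening: 0.174
grasp_force: 61.2
[-0.55568597 -0.60842231 -2.55983064]
[-0.49813498  0.22921429 -2.05314834] [-0.1105052   0.00751225 -0.00126287]
```

The wrist load fell from 5.2 N to about 2.3 N, which is the tray alone. Lifting it clear and moving it back over the mat.

```bash
python3 -m pendant '[[0,0,-0.7,0],[0,0,-2,0],[0,0,-4,0],[0,0,-6,0],[0,0,-7.5,0],[0,0,-8,0],[-1.5,0,-8,0],[-4,0,-8,0],[-7,0,-8,0],[-10,0,-8,0],[-13,0,-8,0],[-15,0,-8,0]]';python3 -m pendant '[[-2,0,0,0],[-4,0,0,0],[-5,0,0,0],[-5,0,0,0]]'; python3 - <<'E'
from h import *
go(.534,-.343,.173,-16.2)
A,B=imaging.camera("top"),imaging.camera("side")
cv2.imwrite("pics/s10.png",B[:,:,::-1]);cv2.imwrite("pics/t10.png",A[:,:,::-1])
a=A[120:270,190:340,::-1];b=B[110:260,180:330,::-1]
cv2.imwrite("pics/c10.png",np.hstack([cv2.resize(x,(400,400),interpolation=2) for x in(a,b)]))
E
```

```text
time_s: 22.42
eef_pos: [0.558, -0.2852, 0.262]
eef_rot: [-0.0, 0.755, 0.656, -0.001]
wrist_force: [0.8, -1.2, -2.4]
opening: 0.179
grasp_force: 61.2
time_s: 22.75
eef_pos: [0.5512, -0.3341, 0.2619]
eef_rot: [-0.0, 0.756, 0.655, -0.0]
wrist_force: [-0.8, 0.9, -2.9]
opening: 0.177
grasp_force: 61.2
[-1.13 -1.57  8.9 ] roll -82.0 yaw now 81.8 t 22.8
```

View pics/c10.png

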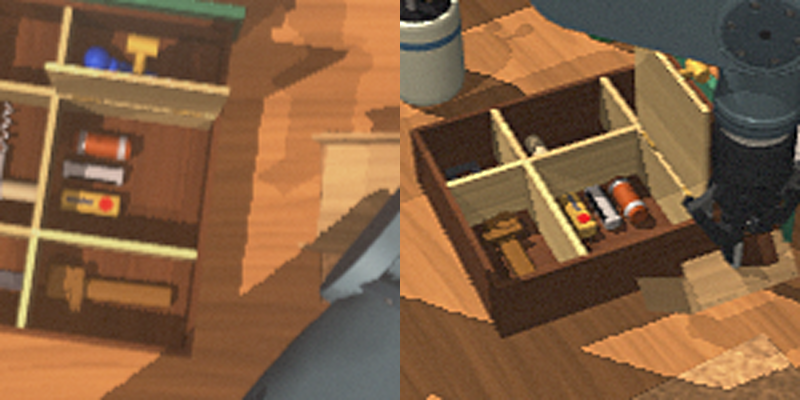

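All three corkscrews lie flat on the cell floor: barrel at (105,145), steel at (95,172), brass at (92,205). The tray is empty and the other items are undisturbed. Rotating back and setting the tray down.

```bash
python3 -m pendant '[[0,0,0,2],[0,0,0,6],[-0.3,-0.4,0,11],[-0.6,-0.8,0,17],[-1.1,-1.6,0,23],[-1.1,-1.6,0,29],[-1.1,-1.6,0,35],[-1.1,-1.6,0,41],[-1.1,-1.6,0,47],[-1.1,-1.6,0,53],[-1.1,-1.6,0,59],[-1.1,-1.6,0,65]]';python3 -m pendant '[[0,0,0,6],[0,0,1,12],[0,0,2.5,18],[0,0,4,24],[0,0,5.5,29],[0,0,6.8,32],[0,0,7.5,33],[0,0,8,33],[0,0,8,33],[0,0,8,33]]'; python3 -c "
from h import *
go(.534,-.343,.153,-16.2)"
```

```text
time_s: 23.85
eef_pos: [0.5354, -0.3385, 0.2628]
eef_rot: [-0.0, 0.989, 0.146, -0.0]
wrist_force: [-0.7, 0.3, -3.0]
opening: 0.178
grasp_force: 61.2
time_s: 24.68
eef_pos: [0.5353, -0.34, 0.1833]
eef_rot: [0.0, 0.99, -0.138, 0.0]
wrist_force: [0.4, -0.1, -1.8]
opening: 0.177
grasp_force: 61.1
[-0.04  0.32  3.03] roll 0.3 yaw now -15.9 t 24.7
```

Lowering to contact with the mat.

```bash
python3 -m pendant '[[0,0.1,0.6,0],[0,0.2,1.3,0],[0,0.3,2,0],[0,0.3,2.4,0],[0,0.3,2.4,0],[0,0.3,2.4,0]]'; python3 -m pendant '[[0,0,0.2,0],[0,0,0.4,0],[0,0,0.5,0],[0,0,0.5,0]]';python3 -m pendant '[[0,0,0.2,0],[0,0,0.4,0],[0,0,0.5,0],[0,0,0.5,0]]'
```

```text
time_s: 25.18
eef_pos: [0.534, -0.3433, 0.1585]
eef_rot: [-0.0, 0.99, -0.139, -0.0]
wrist_force: [0.9, 0.1, -3.1]
opening: 0.173
grasp_force: 61.2
time_s: 25.52
eef_pos: [0.534, -0.3436, 0.1579]
eef_rot: [0.001, 0.99, -0.139, 0.0]
wrist_force: [-11.6, 6.9, 23.3]
opening: 0.181
grasp_force: 64.9
time_s: 25.85
eef_pos: [0.5342, -0.3441, 0.1575]
eef_rot: [0.001, 0.99, -0.139, 0.001]
wrist_force: [-22.7, 14.3, 48.7]
opening: 0.179
grasp_force: 68.4
```

```bash
python3 -m pendant '[[-0.5,0,-0.1,0],[-1,0,0,0],[-1.5,0,0.2,0],[-2,0,0.5,0],[-2.5,0,0.9,0],[-3,0,1.4,0],[-3.6,0,1.9,0],[-3.6,0,1.9,0]]'
```

```text
time_s: 26.52
eef_pos: [0.4979, -0.3331, 0.1289]
eef_rot: [-0.0, 0.99, -0.139, -0.001]
wrist_force: [-3.5, 0.9, 5.3]
opening: 0.182
grasp_force: 60.3
```

```bash
python3 -m pendant '[[-0.55,0,0.6,0],[-1.05,0,1.15,0],[-1.55,0,1.75,0],[-1.97,0,2.4,0],[-2.4,0,3.05,0],[-2.8,0,3.7,0],[-3.15,0,4.35,0],[-3.5,0,5,0],[-3.8,0,5.6,0],[-3.8,0,5.6,0]]';python3 -m pendant '[[-0.2,0,0.5,0],[-0.4,0,1,0],[-0.6,0,1.5,0],[-0.75,0,1.9,0],[-0.75,0,1.9,0],[-0.75,0,1.9,0]]'
```

```text
time_s: 27.35
eef_pos: [0.4622, -0.3223, 0.0722]
eef_rot: [-0.001, 0.99, -0.139, -0.0]
wrist_force: [-1.4, -0.5, 1.0]
opening: 0.177
grasp_force: 58.6
time_s: 27.85
eef_pos: [0.456, -0.3209, 0.0551]
eef_rot: [0.0, 0.99, -0.139, 0.0]
wrist_force: [-0.3, 0.9, 5.6]
opening: 0.177
grasp_force: 59.7
```

```bash
python3 -m pendant '[[0,0,0.1,0],[0,0,0.2,0],[0,0,0.2,0]]';python3 -m pendant '[[0,0,0,0],[0,0,0,0],[0,0,0,0],[0,0,0,0],[0,0,0,0],[0,0,0,0],[0,0,0,0]]' 0.9;python3 -m pendant '[[0,0,-2,0],[0,0,-5,0],[0,0,-9,0],[0,0,-13,0],[0,0,-17,0],[0,0,-21,0],[0,0,-24,0],[0,0,-26,0],[0,0,-26,0]]'; python3 - <<'E'
from h import *
A,B=imaging.camera("top"),imaging.camera("side")
cv2.imwrite("pics/s11.png",B[:,:,::-1]);cv2.imwrite("pics/t11.png",A[:,:,::-1])
go(.708,-.060,.32,-7.95)
E
```

```text
time_s: 28.1
eef_pos: [0.456, -0.3209, 0.0549]
eef_rot: [0.0, 0.99, -0.139, -0.0]
wrist_force: [-7.5, 5.6, 23.8]
opening: 0.177
grasp_force: 62.5
time_s: 28.68
eef_pos: [0.4556, -0.3206, 0.0525]
eef_rot: [-0.0, 0.99, -0.139, -0.0]
wrist_force: [0.1, 0.2, 0.3]
opening: 0.899
grasp_force: 0.0
time_s: 29.43
eef_pos: [0.4574, -0.3224, 0.3189]
eef_rot: [0.003, 0.99, -0.139, 0.004]
wrist_force: [0.5, -1.0, 0.9]
opening: 0.899
grasp_force: 0.0
[ 17.04 -32.03  -0.66] roll -8.0 yaw now -16.0 t 29.5
```

```bash
python3 -m pendant '[[0.5,-1,0,-1],[1.5,-3,0,-2],[3,-6,0,-3],[4.8,-9,0,-4],[6.5,-12,0,-5],[8,-15,0,-6],[9.6,-18,0,-7],[11.2,-21,0,-8],[12.8,-24,0,-8],[14,-26.3,0,-8],[15,-28.2,0,-8],[16,-30,0,-8]]'; python3 -m pendant '[[0.5,-1,0,0],[1,-2,0,0],[1,-2,0,0],[1,-2,0,0]]'; python3 - <<'E'
from h import *
def yel(f):
    im=cv2.imread(f);h=cv2.cvtColor(im,cv2.COLOR_BGR2HSV);m=cv2.inRange(h,(20,150,120),(32,255,255))
    n,l,s,c=cv2.connectedComponentsWithStats(m);return [(int(s[i][4]),np.round(c[i],1).tolist()) for i in range(1,n) if s[i][4]>8]
for f in("t3","t6","t10","t11"):print(f,yel(f"pics/{f}.png"))
print(proj("top",(.708,-.060,.228)))
# tray placement check: red-free; tray handle dark/ mat compare
go(.708,-.060,.231,-7.95)
E
```

```text
time_s: 30.53
eef_pos: [0.6925, -0.0737, 0.3097]
eef_rot: [-0.001, 0.998, -0.069, -0.002]
wrist_force: [0.2, -0.6, -1.1]
opening: 0.901
grasp_force: 0.0
time_s: 30.87
eef_pos: [0.7046, -0.0578, 0.3119]
eef_rot: [0.0, 0.998, -0.069, -0.001]
wrist_force: [0.7, -0.9, 0.5]
opening: 0.902
grasp_force: 0.0
t3 [(31, [242.8, 137.0])]
t6 [(33, [242.8, 136.9]), (33, [301.9, 203.8])]
t10 [(31, [242.9, 137.0])]
t11 [(31, [243.0, 136.9])]
[244.036299   132.40100719]
[0.38 0.17 8.09] roll -0.0 yaw now -8.0 t 30.9
```

The knob has not moved since I released it. Pinching it again.

```bash
python3 -m pendant '[[0.4,0.2,1,0],[0.4,0.2,3,0],[0.4,0.2,5,0],[0.4,0.2,7,0],[0.4,0.2,8.1,0],[0.4,0.2,8.1,0],[0.4,0.2,8.1,0]]'; python3 -m pendant '[[0,0,0,0],[0,0,0,0],[0,0,0,0],[0,0,0,0],[0,0,0,0],[0,0,0,0],[0,0,0,0],[0,0,0,0]]' 0.1
```

```text
time_s: 31.45
eef_pos: [0.7082, -0.0614, 0.2312]
eef_rot: [-0.0, 0.998, -0.07, -0.001]
wrist_force: [0.1, 0.2, 0.4]
opening: 0.898
grasp_force: 0.0
time_s: 32.12
eef_pos: [0.7097, -0.0592, 0.2337]
eef_rot: [-0.001, 0.998, -0.069, 0.002]
wrist_force: [1.1, 5.6, 4.3]
opening: 0.336
grasp_force: 59.2
```

```bash
python3 -m pendant '[[-0.85,0,-0.2,0],[-1.74,0,-0.39,0],[-2.6,0,-0.5,0],[-3.5,0,-0.57,0],[-4.6,0,-0.55,0],[-5.64,0,-0.47,0],[-6.7,0,-0.3,0],[-7.75,0,-0.07,0],[-8.75,0,0.25,0],[-9.76,0,0.64,0],[-10.7,0,1.1,0],[-11.65,0,1.65,0]]'; python3 -m pendant '[[-0.85,0,0.6,0],[-1.7,0,1.28,0],[-2.5,0,2,0],[-3.2,0,2.8,0],[-3.85,0,3.65,0],[-4.47,0,4.52,0],[-5,0,5.45,0],[-5.46,0,6.42,0],[-5.7,0,7.1,0],[-5.7,0,7.1,0],[-5.7,0,7.1,0]]'
```

```text
time_s: 33.12
eef_pos: [0.5952, -0.0434, 0.2192]
eef_rot: [-0.0, 0.998, -0.069, 0.004]
wrist_force: [-1.7, 6.2, 11.9]
opening: 0.331
grasp_force: 73.4
time_s: 34.03
eef_pos: [0.5353, -0.0351, 0.1442]
eef_rot: [-0.001, 0.998, -0.07, -0.002]
wrist_force: [-5.9, 5.4, 3.9]
opening: 0.333
grasp_force: 76.8
```

```bash
python3 -m pendant '[[-0.1,0,0.3,0],[-0.15,0,0.6,0],[-0.2,0,0.9,0],[-0.2,0,1.1,0],[-0.2,0,1.1,0]]';python3 -m pendant '[[0,0,0.2,0],[0,0,0.4,0],[0,0,0.4,0]]';python3 -m pendant '[[0,0,0.2,0],[0,0,0.4,0],[0,0,0.4,0]]'
```

```text
time_s: 34.45
eef_pos: [0.5325, -0.0347, 0.1341]
eef_rot: [-0.001, 0.998, -0.069, -0.003]
wrist_force: [-14.9, 5.9, 16.7]
opening: 0.33
grasp_force: 78.2
time_s: 34.7
eef_pos: [0.5326, -0.0348, 0.1337]
eef_rot: [-0.001, 0.998, -0.069, -0.003]
wrist_force: [-29.3, 9.5, 44.9]
opening: 0.333
grasp_force: 81.9
time_s: 34.95
eef_pos: [0.5342, -0.0349, 0.132]
eef_rot: [-0.0, 0.998, -0.069, -0.001]
wrist_force: [-30.1, 10.5, 57.5]
opening: 0.334
grasp_force: 85.6
```

A hard stop is reached. I'll release, then press lightly on the knob's top with shut fingers to confirm it's closed.

```bash
python3 -m pendant '[[0,0,-0.6,0],[0,0,-0.6,0],[0,0,-0.6,0],[0,0,-0.6,0],[0,0,-0.6,0],[0,0,-0.6,0],[0,0,-2,0],[0,0,-5,0],[0,0,-6.5,0],[0,0,-6.5,0]]' 0.8;python3 -m pendant '[[0,0,0,0],[0,0,0,0],[0,0,0,0],[0,0,0,0],[0,0,0,0],[0,0,0,0],[0,0,0,0],[0,0,0,0],[0,0,0,0],[0,0,0,0]]' 0;python3 - <<'E'
from h import *
B=imaging.camera('side');cv2.imwrite('pics/s12.png',B[:,:,::-1])
go(.533,-.036,.165)
for f in("side0","s12"):
    h=cv2.cvtColor(cv2.imread(f"pics/{f}.png"),cv2.COLOR_BGR2HSV);m=cv2.inRange(h,(15,130,90),(32,255,255))[160:190,225:265]
    n,l,s,c=cv2.connectedComponentsWithStats(m);print(f,[(int(s[i][4]),np.round(c[i]+[225,160],1).tolist()) for i in range(1,n) if s[i][4]>8])
for th in(0,.03,.075): print(th,proj("side",(.5327+.001,-.035,.09+.138*np.sin(th)+.036*np.cos(th))))
E
```

```text
time_s: 35.78
eef_pos: [0.537, -0.0369, 0.1937]
eef_rot: [0.001, 0.998, -0.07, 0.003]
wrist_force: [0.5, -0.0, 0.4]
opening: 0.8
grasp_force: 0.0
time_s: 36.62
eef_pos: [0.5349, -0.0362, 0.1903]
eef_rot: [0.0, 0.998, -0.07, 0.0]
wrist_force: [0.2, 0.2, -1.2]
opening: -0.0
grasp_force: 0.0
[-0.19  0.01  2.53] roll 0.0 yaw now -8.0 t 36.7
side0 [(73, [242.4, 174.1])]
s12 [(80, [241.7, 177.1])]
0 [243.05086207 176.40610645]
0.03 [243.02230198 175.43509484]
0.075 [242.97974161 173.98808903]
```

```bash
python3 -m pendant '[[-0.2,0,1,0],[-0.2,0,2,0],[-0.2,0,2.7,0],[-0.2,0,3,0],[-0.2,0,3,0],[-0.2,0,3,0]]';python3 -m pendant '[[0,0,0.2,0],[0,0,0.4,0],[0,0,0.4,0],[0,0,0.4,0]]'
```

```text
time_s: 37.17
eef_pos: [0.5327, -0.0359, 0.1599]
eef_rot: [-0.0, 0.998, -0.07, -0.0]
wrist_force: [-0.5, -0.1, -0.1]
opening: 0.002
grasp_force: 0.0
time_s: 37.5
eef_pos: [0.5334, -0.036, 0.1578]
eef_rot: [0.0, 0.998, -0.07, 0.001]
wrist_force: [-3.1, 1.8, 8.1]
opening: -0.003
grasp_force: 4.2
```

Contact at tip height 0.136 m, which is exactly the knob top of a closed flap. One firmer press, then I'll retreat and check the tray.

```bash
python3 -m pendant '[[0,0,0.3,0],[0,0,0.5,0],[0,0,0.5,0]]';python3 -m pendant '[[0,0,-1,0],[0,0,-3,0],[0,0,-6,0],[0,0,-9,0],[-3,0,-11,0],[-6,0,-12,0],[-9,0,-12,0],[-12,0,-12,0],[-14,0,-12,0],[-15,0,-12,0],[-15,0,-12,0]]';python3 - <<'E'
from h import *
A,B=imaging.camera("top"),imaging.camera("side");cv2.imwrite('pics/s13.png',B[:,:,::-1]);cv2.imwrite('pics/t13.png',A[:,:,::-1])
h=cv2.cvtColor(B,cv2.COLOR_RGB2HSV);m=cv2.inRange(h,(15,130,90),(32,255,255))[160:190,225:265]
n,l,s,c=cv2.connectedComponentsWithStats(m);print([(int(s[i][4]),np.round(c[i]+[225,160],1).tolist()) for i in range(1,n) if s[i][4]>8])
# tray shift against first pictures: template of handle+back-wall part
for n,f,(x0,y0,x1,y1) in(("top","t13",(318,205,352,250)),("side","s13",(255,240,300,278))):
    t=cv2.imread(f"pics/{n}0.png")[y0:y1,x0:x1];im=cv2.imread(f"pics/{f}.png")[y0-15:y1+15,x0-15:x1+15]
    r=cv2.matchTemplate(im,t,cv2.TM_CCOEFF_NORMED);_,v,_,p=cv2.minMaxLoc(r);print(n,round(v,2),np.array(p)-15)
d=.0075
p=np.array([.4634,-.3227,.055]);q=p-[d*.96,-d*.279,0];print([proj(n,q)-proj(n,p) for n in("top","side")])
E
```

```text
time_s: 37.75
eef_pos: [0.5337, -0.0361, 0.157]
eef_rot: [0.001, 0.998, -0.069, 0.001]
wrist_force: [-17.4, 2.3, 40.9]
opening: -0.001
grasp_force: 20.1
time_s: 38.67
eef_pos: [0.383, -0.0146, 0.2716]
eef_rot: [0.0, 0.998, -0.07, 0.001]
wrist_force: [0.0, -0.5, 0.4]
opening: -0.003
grasp_force: 0.0
[(81, [241.7, 177.2])]
top 0.6 [-1  4]
side 0.47 [ 15 -15]
[array([-0.63601749,  2.4584031 ]), array([-2.54747304,  0.62166402])]
```

```bash
python3 -c "
from bench import workorder
print(workorder.hand_in())"
```

```text
the job is handed in; nothing more can be done
None
```

The job is handed in at about 39 s, with all three corkscrews in the cell, the empty tray back on its mat (about 1 cm behind where it started; flatness inferred from its set-down height and force, not seen) and the flap closed over the corkscrews.

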